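# Shim the rocking wire slicer level

## Task

The marble cheese wire slicer rocks because one of its feet, the one nearest you on the left, is too short. Push the wooden wedge along the worktop, thin end first, under that foot until the foot stands on the wedge's flat part behind the ramp and the slab is level and no longer rocks. Only push the wedge, do not pick it up; do not touch the slicer or shove it out of its place, leave the other things alone, and take the hand away at the end.

Things in the scene. Friction and masses are not known exactly. Their poses are not given: they have to be found in the camera images.
- slicer: cheese wire slicer, loose, 2 kg: white marble slab 180x180x20 mm (underside 34 mm up when level; highest point 77 mm) on 4 black rubber ball feet at (+-68,+-68) mm; steel wire bow on the far side with a black handle at the left. Its -x side faces left, its -y side the robot. Starts tilted 0.09 rad down to the near left foot. Origin: slab centre, on the plane of the 3 long feet; z up
- short_foot (a point): lowest point of the slicer's short foot, the one nearest the robot on the left (ball foot 28 mm in diameter, at (-68, -68) mm), which ends 9 mm above the plane of the other three; the slab's edges lie 22 mm outside it. At the start it rests on the worktop with a few newtons
- slab_centre (a point): centre of the slab's upper face. A clear fixed glass screen, 0.24 m high, stands on the worktop just beyond the slicer's far side (at about x = 0.61 m, from the right up to y = 0.24 m): keep the hand clear of it
- wedge: smooth waxed wooden wedge 155x80 mm, 0.18 kg, to the left of the short foot, thin end roughly toward it. Origin on the underside below the middle of the flat; +x to the thin end, z up. Ramp from x = +70 mm (1.5 mm thick) up to +20; flat, 9 mm high, from +20 to -20; heel, 24 mm high, from -20 to -85, push on its upright back face: about 1 N to slide, under 15 N while the foot climbs
- tub: small food tub 72 mm wide, 71 mm high, standing beyond the wedge, loose; origin under its centre
- tape: roll of tape lying flat, 62 mm in diameter, 19 mm high, beyond the wedge, left of the tub, loose; origin under its centre

How it is judged:
By the outcome, as a careful person would: the job done as asked, in the order asked, and still so for the second after the job is handed in, with the robot touching nothing.
It also fails if it takes over 45 s, if anything falls off the work surface, if the arm or the gripper's body presses on something with over 40 N, if the wrist force passes 120 N, or if a joint passes its speed limit or range.

## Robot

A 7-joint arm with a two-finger parallel gripper is mounted at the origin on a cart in front of the work surface, level with it; the furniture and walls round the work are solid. World frame = base frame: x ahead of the robot, y to its left, z up, the work surface at z = 0. Lengths are in m, angles in rad, forces in N, time in s.
With the tool pointing down it reaches from about 0.425 to 0.925 m from the base axis. Payload 6.8 kg.
Tool frame: the origin (TCP) lies midway between the tips of the shut fingers; the grasp point (between the pads) lies r.tcp_to_grasp behind it (r.tcp_to_grasp is the distance from the TCP to the grasp point, in m); x points along the fingers, y is the direction in which the jaws open and shut, and the axes are right-handed (so a half turn about x gives the same grasp; the last joint's range is limited). The gripper opens to 85 mm and grips with 20 to 120 N. Pads are 22 mm wide; open, the fingers measure 114 mm over their backs; the gripper's body (76 mm by 85 mm) begins 54 mm behind the grasp point. The pads swing forward as they close: fully open they stand 13 mm farther back than shut.
Start: joints at [-1.441, 0.477, 0.022, 1.555, -0.011, 1.109, -0.083], TCP at [0.159, 0.656, 0.231] pointing down, gripper open.
Joint ranges: [-2.96, 2.96], [-0.34, 2.1], [-1.41, 1.46], [0.24, 2.44], [-1.37, 4.51], [0.17, 1.92], [-2.96, 2.96]. Speed limits (rad/s): [2.39, 2.39, 3.14, 3.14, 3.14, 3.14, 3.14].

## Interface

Orientations are given as a rotation vector (axis times angle).
In Python, from bench import r, grab_frame, search_frame, cut_out, pinpoint gives the robot as it stands. The module is installed in compiled form; this text tells all that it offers.
- The arm moves only by the tool apply_moves, never from a script. Its argument "commands" is a list of rows, each a list of 7 numbers: the finger opening in mm, from 0 to 85.4, then the shift along the tool's x, y, z in mm, then the turn, a rotation vector about the tool's x, y, z in rad. A call has 1 to 20 rows; each row is the pose to reach, as a shift and turn from the pose commanded when the call began, along the tool's axes at that moment; what a row does not reach only later rows make up. A row lasts 1/10 s, in which the tool goes at most 50 mm and 8.59 degrees, less where a joint would pass 70% of its speed; a pose out of reach is approached as far as the arm can. A call with a gripper value outside its range is refused whole. The fingers move at their own pace and stop on an object; "force" is the grip in N (left out, the last holds). Time passes only in rows, so rows that repeat a pose let the fingers close. It gives the time, the measured TCP pose, the force and the opening at its end, in the units of the state.
- r.get_obs(): the state, without advancing time (a new reading comes with each control period).
- grab_frame(name): name is "side" or "top" or "wrist"; returns a dict with "pixels" (480x640x3 uint8, red, green, blue), "mtx" (3x3 intrinsics, pixels), "distortion" ([k1, k2, p1, p2, k3] as OpenCV has them; the pictures are not rectified), "position" and "rotation" of the camera in the world; the wrist camera has in their place "T_tool_cam" (4x4, takes a point from camera to tool coordinates, whose origin is the TCP and whose axes are the tool frame's). Camera axes: x right, y down, z forward; pixel columns grow to the right and rows downward; lengths in m; the calibration is good to about 2 mm. A picture is of the moment at which its call begins: read the wrist's pose just before it. There is no depth.
- r.hand_in(): hands the job in, once; it reports no verdict.
Trained networks look in the newest picture that a camera, given by its name, has taken for a name from the list of things; names that differ only in an ending like _2 or _b are one class to them, and where a whole thing is asked for, a point or a joint stands for the part that bears it (a point fixed in the world has none). Each returns a list of dicts, best first, with "confidence" (0 to 1); they miss things now and then, are a little off and sometimes report something else, mostly with a low value. They report only what shows in the picture. A call takes as long as a camera call.
- search_frame(label, camera): "point" ([column, row] as shares, 0 to 1, of the picture: columns of its width, rows of its height, amid what is visible of it).
- cut_out(label, camera): "pixels" (480x640 bool, what is visible of it) and "point" ([column, row] as shares, 0 to 1, of the picture: columns of its width, rows of its height, amid what is visible of it).
- pinpoint(label, camera): "point" ([column, row] as shares, 0 to 1, of the picture: columns of its width, rows of its height: a listed point, or the origin of a listed thing).
The state is a dict: "clock": time; "joints": joint angles; "qvel": joint speeds; "tau": joint torques, N m; "tcp_pos": TCP position; "orientation": TCP orientation; "contact_force": force on the tool from outside, world axes, zero at the start; "moment": the same for the moment, N m; "grip_width": finger opening in m.
Only numpy, scipy, OpenCV 4.12 (cv2) and the standard library are available. Lean on these libraries where they do the work, as an engineer would, in place of code of your own. Each camera call takes 0.05 s, during which the arm holds its last target.

## Working session

There is one attempt and no reset: what is moved stays moved. The work goes in short steps, Python scripts to look and compute and a tool call to move; the robot and the scene stay as the last step left them, time stands still between calls to the robot, and variables do not carry over. Pictures are saved under pics/ and viewed, and the job is handed in when it is done.

Besides the shell and the picture viewer there is one more tool, called after "Emit:" by a JSON object that holds its "method" and its "body", one argument or row to a line. apply_moves: Moves the arm, as the interface text tells. Its arguments: {"type":"object","properties":{"commands":{"type":"array"},"force":{"type":"number"}},"required":["commands"]}

```bash
mkdir -p pics; cat > h.py <<'E'
import numpy as np, cv2
from bench import r, grab_frame, search_frame, cut_out, pinpoint
from scipy.spatial.transform import Rotation as R
def ray(f,uv):
    p=cv2.undistortPoints(np.array([[uv]],float),np.array(f["mtx"]),np.array(f["distortion"]))[0,0]
    d=np.array([p[0],p[1],1.]); Rm=np.array(f["rotation"])
    if Rm.shape!=(3,3): Rm=R.from_rotvec(Rm).as_matrix()
    return np.array(f["position"]),Rm@d
def onz(f,uv,z):
    o,d=ray(f,uv); return o+d*(z-o[2])/d[2]
def proj(f,P):
    Rm=np.array(f["rotation"])
    if Rm.shape!=(3,3): Rm=R.from_rotvec(Rm).as_matrix()
    q=(np.atleast_2d(P)-np.array(f["position"]))@Rm
    return cv2.projectPoints(q,np.zeros(3),np.zeros(3),np.array(f["mtx"]),np.array(f["distortion"]))[0][:,0]
def save(f,n): cv2.imwrite("pics/"+n,np.ascontiguousarray(f["pixels"][:,:,::-1]))
E
python3 - <<'E'
from h import *
o=r.get_obs(); print(o, r.tcp_to_grasp)
for c in ["top","side"]:
    f=grab_frame(c); save(f,c+"0.png"); print(c,f["position"],f["rotation"])
    for n,z in [("wedge",0),("short_foot",0),("slab_centre",.05),("slicer",0),("tub",0),("tape",0)]:
        for d in pinpoint(n,c)[:2]:
            uv=np.array(d["point"])*[640,480]; print(n,d["confidence"],uv.round(1),onz(f,uv,z).round(4))
E
```

```text
{'clock': 0.0, 'joints': array([-1.44110116,  0.47779957,  0.02233766,  1.55647839, -0.01146192,
        1.10929006, -0.08309062]), 'qvel': array([ 0.00013802,  0.00121927, -0.00245797, -0.00056268,  0.00017535,
       -0.00307341,  0.00024127]), 'tau': array([ 4.26296119e-04, -5.96450293e+01,  1.60789121e+00, -2.81199092e+01,
        1.23970862e-02,  9.31378832e-03, -1.92131733e-05]), 'tcp_pos': array([0.15888641, 0.65541293, 0.23031467]), 'orientation': array([ 0.18519366,  1.56277389, -0.18809988]), 'contact_force': array([-0.80652339, -1.10622199, -0.06933351]), 'moment': array([ 0.01442796, -0.00860663,  0.00373337]), 'grip_width': 0.0853142120707092} 0.0187
top [0.36534055 0.18916864 0.90195168] [-2.21046596  2.00254572 -0.2114581 ]
slab_centre 0.81 [405.6 288.2] [0.4692 0.0323 0.05  ]
slicer 0.55 [401.2 288.5] [0.4738 0.0322 0.    ]
tub 0.64 [278.4 185. ] [0.6725 0.3123 0.    ]
tape 0.72 [235.5 224.3] [0.5758 0.393  0.    ]
side [0.30080659 0.89629633 0.54045407] [-0.47371399  2.61398315 -1.39380517]
wedge 0.65 [365.4 270.1] [0.4247 0.212  0.    ]
short_foot 0.97 [380.7 243.8] [0.4162 0.1093 0.    ]
slab_centre 0.8 [372.  202.7] [0.4606 0.0261 0.05  ]
slicer 0.69 [367.6 220.5] [0.4665 0.0256 0.    ]
tub 0.71 [232.4 273.4] [0.6669 0.319  0.    ]
tape 0.65 [257.2 313.3] [0.5724 0.402  0.    ]
```

View pics/top0.png

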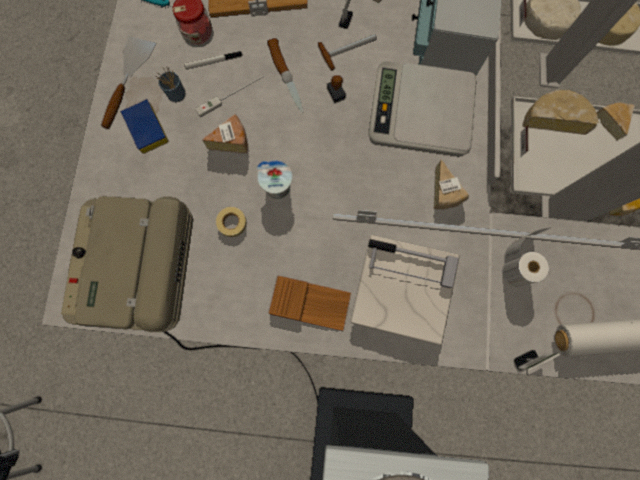

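View pics/side0.png

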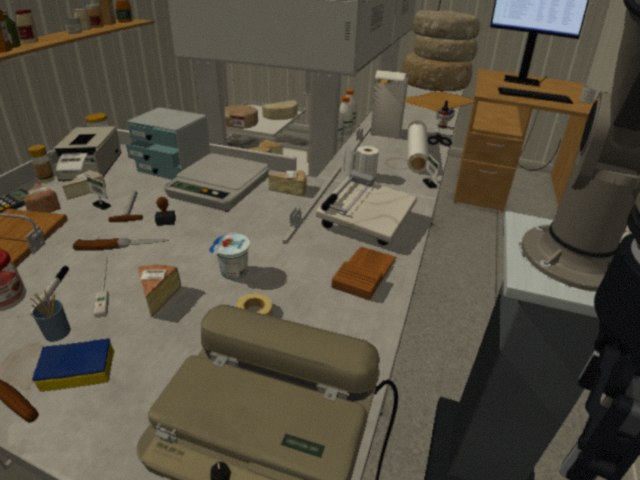

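```bash
cat > fit.py <<'E'
from h import *
from scipy.optimize import minimize
prof=[(70,0),(70,1.5),(20,9),(-20,9),(-20,24),(-85,24),(-85,0)]
def wpts(p):
    c,s=np.cos(p[2]),np.sin(p[2]); out=[]
    for y in(-40,40):
        for x,z in prof:
            X,Y=x/1e3,y/1e3; out.append([p[0]+c*X-s*Y,p[1]+s*X+c*Y,z/1e3])
    return np.array(out)
def wsil(f,p):
    q=proj(f,wpts(p)); m=np.zeros((480*4,640*4),np.uint8); n=len(prof)
    fs=[[i,(i+1)%n,(i+1)%n+n,i+n] for i in range(n)]
    # end faces in convex pieces
    fs+=[[0,1,2],[0,2,3,6],[3,4,5,6]]+[[7,8,9],[7,9,10,13],[10,11,12,13]]
    for g in fs: cv2.fillConvexPoly(m,np.round((q[g]+.5)*4*16).astype(np.int32),1,shift=4)
    return cv2.resize(m.astype(np.float32),(640,480),interpolation=cv2.INTER_AREA)
def slabpts(p,tilt=0.09,lev=False):
    # p: x,y,yaw of slicer; body x = slicer x; tilt about diagonal of (+,-),(-,+) feet
    P=np.array([[sx*.09,sy*.09,z] for z in(.034,.054) for sx,sy in((-1,-1),(1,-1),(1,1),(-1,1))])
    feet=np.array([[-.068,-.068,.009],[.068,-.068,0],[.068,.068,0],[-.068,.068,0]])
    A=np.vstack([P,feet,[[0,0,.054]]])
    ax=np.array([1,-1,0])/2**.5  # rotate so (-,-) goes down
    Rt=R.from_rotvec(ax*tilt).as_matrix(); A=A@Rt.T
    if A[8,2]>A[10,2]: A=A@Rt@Rt
    A[:,2]+= 0
    Rz=R.from_euler('z',p[2]).as_matrix(); A=A@Rz.T; A[:,:2]+=p[:2]
    return A
def ssil(f,p,tilt):
    q=proj(f,slabpts(p,tilt)[:8]); m=np.zeros((480*4,640*4),np.uint8)
    h=cv2.convexHull(np.round((q+.5)*4*16).astype(np.int32)); cv2.fillConvexPoly(m,h,1,shift=4)
    return cv2.resize(m.astype(np.float32),(640,480),interpolation=cv2.INTER_AREA)
def getw(cams=("top","side"),tag=None):
    D=[]
    for c in cams:
        f=grab_frame(c)
        if tag: save(f,f"{c}{tag}.png")
        d=cut_out("wedge",c); 
        D.append((f,d[0]["pixels"].astype(np.float32) if d else None)); print(c,[(x["confidence"],int(x["pixels"].sum())) for x in d])
    return D
def fitw(D,p0):
    def cost(u):
        p=[u[0]/100,u[1]/100,u[2]/10]
        return sum(np.abs(wsil(f,p)-m).sum()/m.sum() for f,m in D)
    u0=np.array([p0[0]*100,p0[1]*100,p0[2]*10])
    s=minimize(cost,u0,method="Nelder-Mead",options=dict(initial_simplex=u0+np.vstack([np.zeros(3),np.diag([1.5,1.5,1.5])]),xatol=.003,fatol=1e-4))
    return np.array([s.x[0]/100,s.x[1]/100,s.x[2]/10]),s.fun
E
python3 - <<'E'
from fit import *
D=getw()
for DD in (D,D[:1],D[1:]): print(fitw(DD,[.425,.212,-1.6]))
p,_=fitw(D,[.425,.212,-1.6])
sl=[]
for i,c in enumerate(("top","side")):
    d=cut_out("slicer",c); print([(x["confidence"],int(x["pixels"].sum())) for x in d])
    f=D[i][0]; im=np.ascontiguousarray(f["pixels"][:,:,::-1])
    im=cv2.resize(im,None,fx=4,fy=4)
    for m,col in((D[i][1],(0,255,0)),(d[0]["pixels"],(255,0,0)),(wsil(f,p)>.5,(0,0,255))):
        M=cv2.resize(np.array(m,np.uint8),None,fx=4,fy=4,interpolation=cv2.INTER_NEAREST)
        cv2.drawContours(im,cv2.findContours(M,0,1)[0],-1,col,1)
    for q in proj(f,slabpts([.469,.032,-1.57-.0]))[:]: pass
    np.save(f"sl{i}.npy",d[0]["pixels"])
    y0,x0=((220,250) if c=="top" else (160,290))
    cv2.imwrite(f"pics/ov_{c}.png",im[y0*4:y0*4+600,x0*4:x0*4+800])
E
```

```text
top [(0.66, 3014)]
side [(0.78, 2004)]
(array([ 0.42459933,  0.20828128, -1.6870219 ]), np.float64(0.10092315077781677))
(array([ 0.42465461,  0.20869086, -1.6873987 ]), np.float64(0.03000580705702305))
(array([ 0.42470239,  0.20833191, -1.68649119]), np.float64(0.06911177933216095))
[(0.9, 8577)]
[(0.85, 4313)]
```

View pics/ov_top.png

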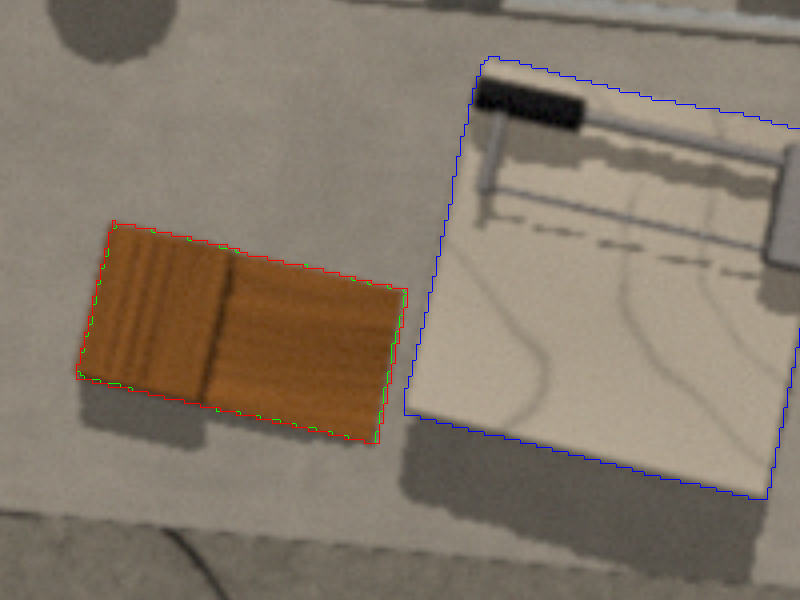

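View pics/ov_side.png

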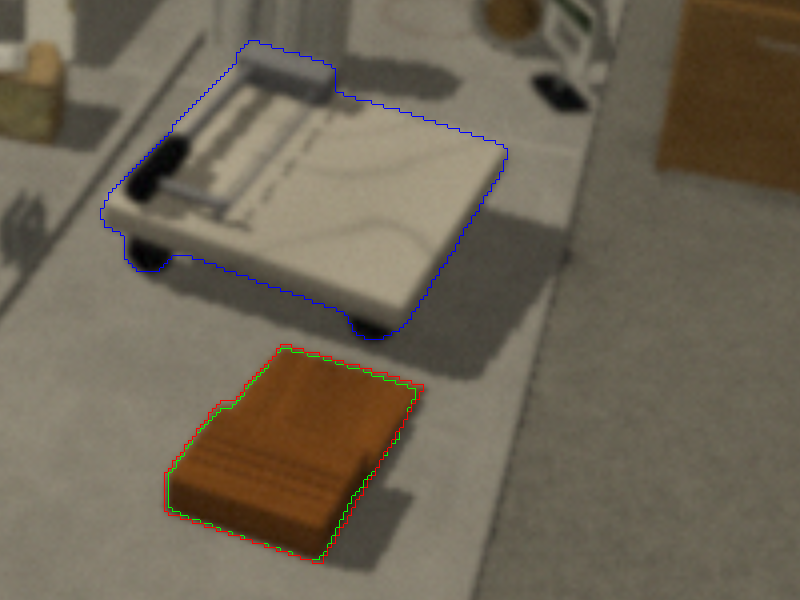

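```bash
python3 - <<'E'
from fit import *
F=[grab_frame(c) for c in("top","side")]
M=[np.load(f"sl{i}.npy").astype(np.float32) for i in(0,1)]
A=slabpts([0,0,0]); print(A[8:].round(4))
def fit(ids,tilt):
    def cost(u): 
        p=[u[0]/100,u[1]/100,u[2]/10]
        return sum(np.abs(ssil(F[i],p,tilt)-M[i]).sum()/M[i].sum() for i in ids)
    u0=np.array([46.5,2.9,-15.7-1])
    s=minimize(cost,u0,method="Nelder-Mead",options=dict(initial_simplex=u0+np.vstack([np.zeros(3),np.diag([1.5,1.5,1.])]),xatol=.003,fatol=1e-4))
    return np.array([s.x[0]/100,s.x[1]/100,s.x[2]/10]),s.fun
for t in(.0,.09):
  for ids in((0,),(1,),(0,1)):
    p,c=fit(ids,t); print(t,ids,p.round(4),round(c,4),"foot",slabpts(p,t)[8].round(4))
p,_=fit((0,),.09)
# foot
for c,i in(("side",1),):
  d=pinpoint("short_foot",c); print([(x["confidence"],np.array(x["point"])*[640,480]) for x in d])
  print(proj(F[i],slabpts(p)[[8,9,11,12]]))
E
```

```text
[[-0.0683 -0.0683  0.0003]
 [ 0.068  -0.068   0.    ]
 [ 0.0677  0.0677  0.0086]
 [-0.068   0.068  -0.    ]
 [-0.0034 -0.0034  0.0538]]
0.0 (0,) [ 0.4694  0.0331 -1.7137] 0.0176 foot [0.4118 0.1101 0.009 ]
0.0 (1,) [ 0.4697  0.0356 -1.6911] 0.1222 foot [0.4104 0.1113 0.009 ]
0.0 (0, 1) [ 0.4697  0.0334 -1.71  ] 0.144 foot [0.4117 0.1102 0.009 ]
0.09 (0,) [ 0.4717  0.0307 -1.7123] 0.0164 foot [4.138e-01 1.079e-01 3.000e-04]
0.09 (1,) [ 0.472   0.0293 -1.7197] 0.0799 foot [4.146e-01 1.070e-01 3.000e-04]
0.09 (0, 1) [ 0.4716  0.0305 -1.7139] 0.1 foot [4.138e-01 1.079e-01 3.000e-04]
[(0.72, array([380.992, 243.312]))]
[[381.91583752 243.57476647]
 [401.47794898 215.77885888]
 [326.40818166 226.8029833 ]
 [367.82774327 202.27569359]]
```

```bash
cat > mv.py <<'E'
from h import *
def rel(P,wy):
    """P target TCP world; wy world dir of tool y (tool down)"""
    o=r.get_obs(); R0=R.from_rotvec(o["orientation"]); 
    x=np.array([0,0,-1.]); y=np.array([wy[0],wy[1],0]); y/=np.linalg.norm(y); z=np.cross(x,y)
    Rt=R.from_matrix(np.c_[x,y,z])
    s=R0.inv().apply(np.array(P)-o["tcp_pos"])*1e3
    return s.round(1),(R0.inv()*Rt).as_rotvec().round(4)
E
python3 - <<'E'
from mv import *
o=r.get_obs(); print(R.from_rotvec(o["orientation"]).as_matrix().round(3), o["clock"])
w=np.array([.4247,.2085]); yaw=-1.687; u=np.array([np.cos(yaw),np.sin(yaw)]); v=np.array([-u[1],u[0]])
b=w-u*(.085+.045)
for wy in(v,-v):
  print(rel([*b,.20],wy), b)
f=grab_frame("top")
for z in(0,.12): print([onz(f,q,z).round(3)[:2] for q in((190,240),(175,325),(75,200),(65,320))])
E
```

```text
[[-0.     0.236  0.972]
 [ 0.     0.972 -0.236]
 [-1.     0.    -0.   ]] 1.15
(array([  31.3, -243.3,  347.9]), array([ 1.4492e+00, -1.0000e-04, -0.0000e+00])) [0.4397725  0.33762327]
(array([  31.3, -243.3,  347.9]), array([-1.6924e+00,  1.0000e-04, -1.0000e-04])) [0.4397725  0.33762327]
[array([0.532, 0.485]), array([0.353, 0.487]), array([0.596, 0.752]), array([0.339, 0.717])]
[array([0.51 , 0.445]), array([0.355, 0.448]), array([0.565, 0.677]), array([0.343, 0.647])]
```

Emit:
{"method": "apply_moves", "body": {
  "commands": [
    [50,0,-17,25,0.104,0,0],
    [50,0,-35,50,0.207,0,0],
    [50,0,-52,75,0.311,0,0],
    [50,0,-70,99,0.414,0,0],
    [50,0,-87,124,0.518,0,0],
    [50,0,-104,149,0.621,0,0],
    [50,0,-122,174,0.725,0,0],
    [50,0,-139,199,0.828,0,0],
    [50,0,-156,224,0.932,0,0],
    [50,0,-174,249,1.035,0,0],
    [50,0,-191,273,1.139,0,0],
    [50,0,-209,298,1.242,0,0],
    [50,0,-226,323,1.346,0,0],
    [50,0,-243,348,1.449,0,0],
    [50,0,-243,348,1.449,0,0],
    [50,0,-243,348,1.449,0,0]
  ]
}}

```text
clock: 2.8
tcp_pos: [0.4402, 0.3376, 0.2314]
orientation: [1.295, 1.152, -1.294]
contact_force: [0.1, 0.0, -0.2]
grip_width: 0.0498
```

```bash
python3 - <<'E'
from mv import *
o=r.get_obs(); print(o["clock"],o["tcp_pos"],o["grip_width"],o["contact_force"],o["joints"].round(2))
w=np.array([.4247,.2085]); yaw=-1.687; u=np.array([np.cos(yaw),np.sin(yaw)]); v=np.array([-u[1],u[0]])
b=w-u*(.085+.045)
print(rel([*b,.02],v))
f=grab_frame("wrist"); save(f,"wr1.png"); print(f["T_tool_cam"])
f=grab_frame("side"); save(f,"s1.png")
E
```

```text
2.8 [0.44024483 0.33757386 0.23142172] 0.04978903209299846 [ 0.07361721  0.00486566 -0.15745759] [-1.13  0.29  0.44  1.87 -0.15  1.01 -0.74]
(array([ 2.114e+02, -5.000e-01,  1.000e-01]), array([-0.0005, -0.0003, -0.    ]))
[[-8.22222911e-05 -2.95078170e-01  9.55473111e-01 -1.44225406e-01]
 [ 9.99999968e-01  2.04439785e-04  1.49191018e-04 -7.30599200e-04]
 [-2.39359730e-04  9.55473093e-01  2.95078144e-01 -7.55009014e-02]
 [ 0.00000000e+00  0.00000000e+00  0.00000000e+00  1.00000000e+00]]
```

View pics/wr1.png

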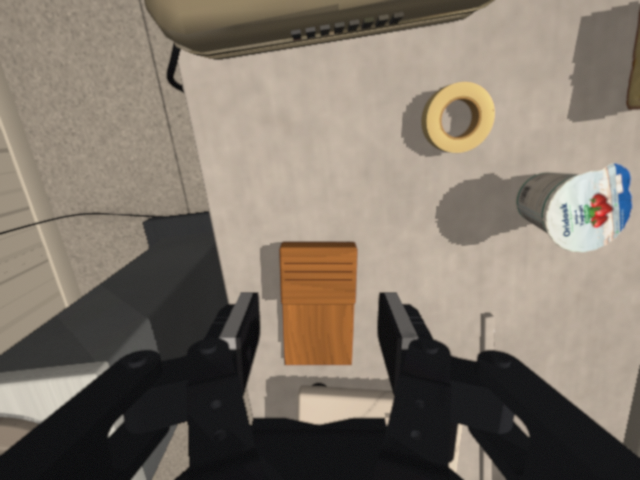

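View pics/s1.png

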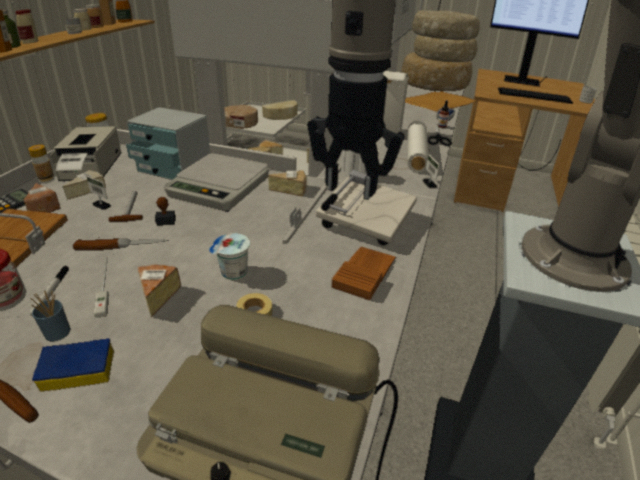

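Emit:
{"method": "apply_moves", "body": {
  "commands": [
    [40,35,0,0,0,0,0],
    [40,75,0,0,0,0,0],
    [40,115,0,0,0,0,0],
    [40,150,0,0,0,0,0],
    [40,180,0,0,0,0,0],
    [40,200,0,0,0,0,0],
    [40,212,0,0,0,0,0],
    [40,220,0,0,0,0,0],
    [40,224,0,0,0,0,0],
    [40,224,0,0,0,0,0]
  ]
}}

```text
clock: 3.9
tcp_pos: [0.4401, 0.3383, 0.0075]
orientation: [1.294, 1.152, -1.293]
contact_force: [0.2, 0.2, -0.5]
grip_width: 0.04
```

```bash
python3 - <<'E'
from mv import *
o=r.get_obs(); print(o["clock"],o["tcp_pos"],o["grip_width"],o["contact_force"])
for c in("wrist","side"):
  f=grab_frame(c); im=f["pixels"][:,:,::-1]
  if c=="side": im=cv2.resize(im[130:330,240:480],None,fx=3,fy=3)
  cv2.imwrite(f"pics/{c}2.png",np.ascontiguousarray(im))
E
```

```text
3.9 [0.44005985 0.33828476 0.00753968] 0.03999382578290872 [ 0.21630747  0.18630797 -0.51018003]
```

View pics/wrist2.png

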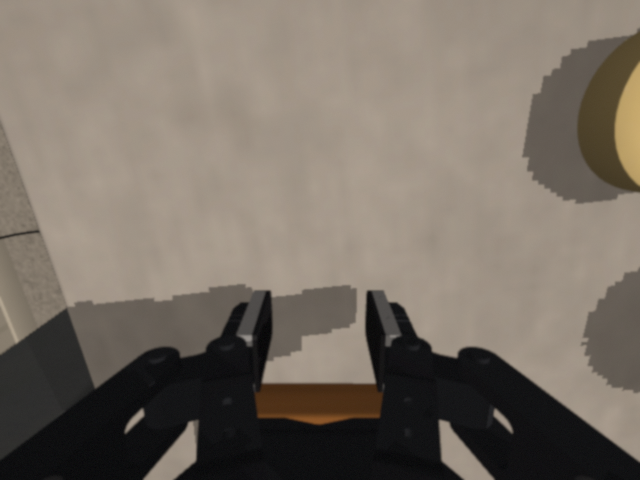

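View pics/side2.png

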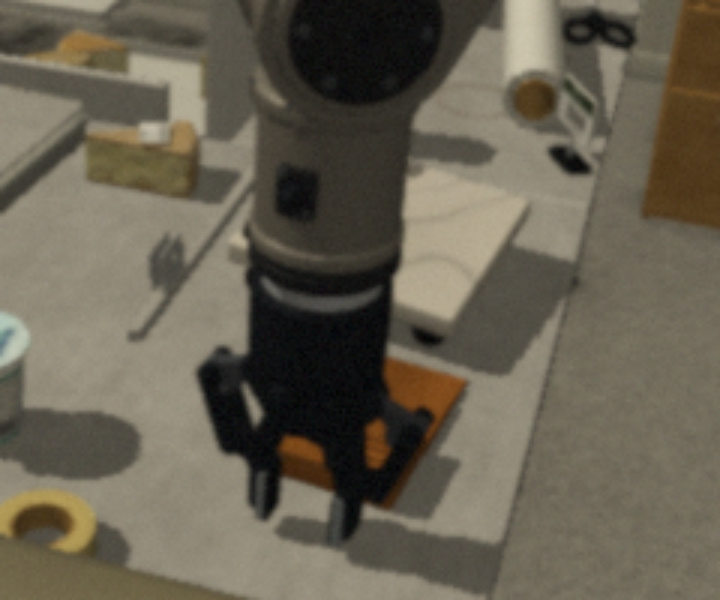

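Emit:
{"method": "apply_moves", "body": {
  "commands": [
    [40,0,0,10,0,0,0],
    [40,0,0,20,0,0,0],
    [40,0,0,25,0,0,0],
    [40,0,0,29,0,0,0],
    [40,0,0,33,0,0,0],
    [40,0,0,37,0,0,0],
    [40,0,0,41,0,0,0],
    [40,0,0,44,0,0,0],
    [40,0,0,47,0,0,0],
    [40,0,0,50,0,0,0]
  ]
}}

```text
clock: 5.0
tcp_pos: [0.4344, 0.2885, 0.0075]
orientation: [1.295, 1.152, -1.293]
contact_force: [-0.2, 2.5, 2.0]
grip_width: 0.0404
```

```bash
python3 - <<'E'
from mv import *
from fit import *
o=r.get_obs(); print(o["clock"],o["tcp_pos"],o["grip_width"],o["contact_force"])
for c in("top","wrist","side"):
  f=grab_frame(c); im=f["pixels"][:,:,::-1]
  if c=="side": im=cv2.resize(im[130:330,240:480],None,fx=3,fy=3)
  if c=="top": im=cv2.resize(im[220:370,230:470],None,fx=3,fy=3)
  cv2.imwrite(f"pics/{c}3.png",np.ascontiguousarray(im))
E
```

```text
5.0 [0.43438791 0.2884845  0.00746021] 0.040411768262470206 [-0.15744704  2.54100306  1.96981975]
```

View pics/top3.png

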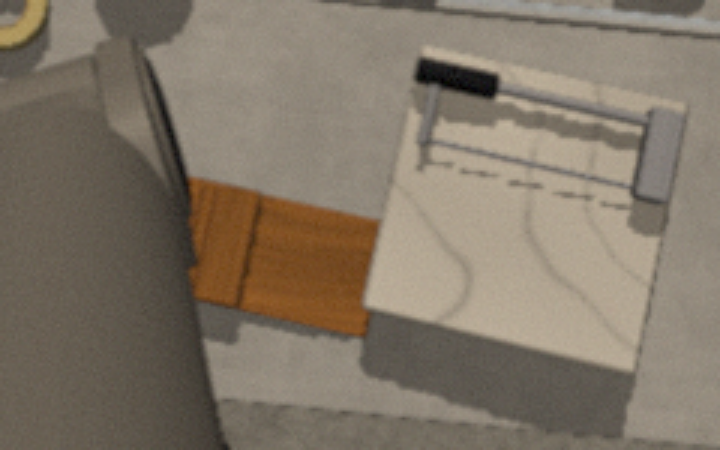

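View pics/side3.png

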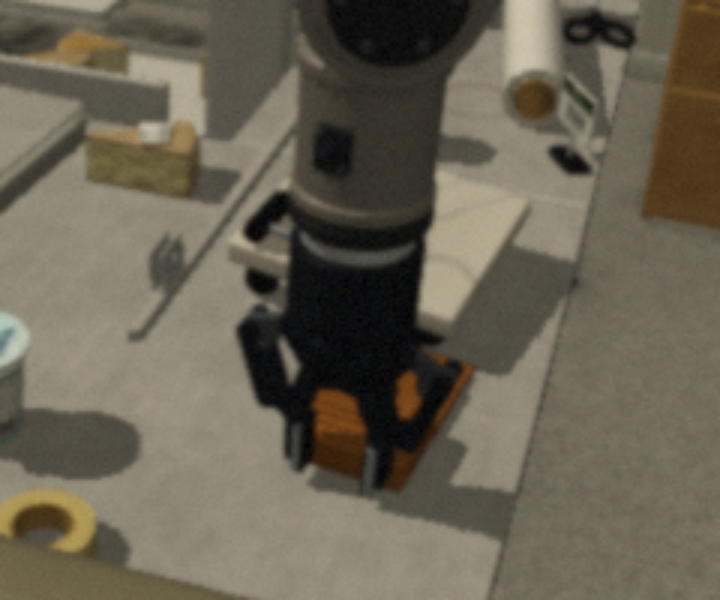

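View pics/wrist3.png

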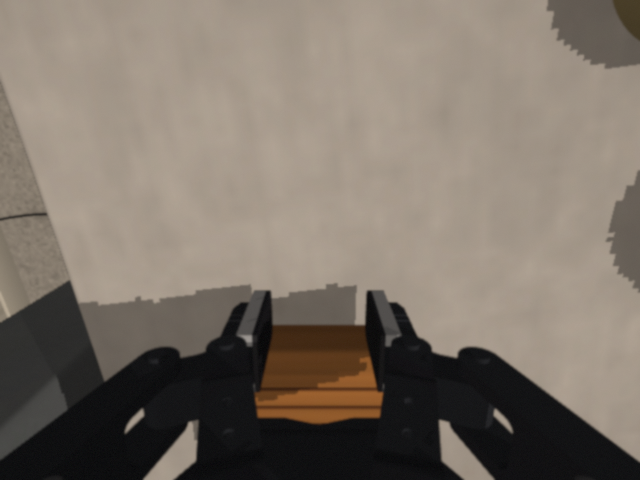

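Emit:
{"method": "apply_moves", "body": {
  "commands": [
    [40,0,0,3,0,0,0],
    [40,0,0,6,0,0,0],
    [40,0,0,9,0,0,0],
    [40,0,0,12,0,0,0],
    [40,0,0,15,0,0,0],
    [40,0,0,18,0,0,0],
    [40,0,0,21,0,0,0],
    [40,0,0,24,0,0,0],
    [40,0,0,27,0,0,0],
    [40,0,0,30,0,0,0],
    [40,0,0,33,0,0,0],
    [40,0,0,36,0,0,0],
    [40,0,0,39,0,0,0],
    [40,0,0,42,0,0,0],
    [40,0,0,45,0,0,0]
  ]
}}

```text
clock: 6.65
tcp_pos: [0.4289, 0.2432, 0.0073]
orientation: [1.294, 1.152, -1.294]
contact_force: [0.3, 3.5, -1.1]
grip_width: 0.0399
```

```bash
python3 - <<'E'
from mv import *
from fit import *
o=r.get_obs(); print(o["clock"],o["tcp_pos"],o["grip_width"],o["contact_force"])
for c in("top","wrist","side"):
  f=grab_frame(c); im=f["pixels"][:,:,::-1]
  if c=="side": im=cv2.resize(im[130:330,240:480],None,fx=3,fy=3)
  if c=="top": im=cv2.resize(im[220:370,230:470],None,fx=3,fy=3)
  cv2.imwrite(f"pics/{c}4.png",np.ascontiguousarray(im))
E
```

```text
6.65 [0.42887197 0.24317341 0.00725154] 0.03992646280689949 [ 0.29608423  3.54428798 -1.09255409]
```

View pics/top4.png

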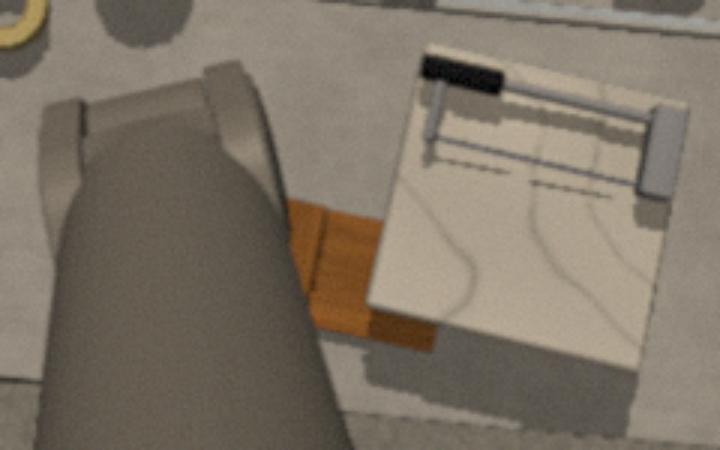

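View pics/side4.png

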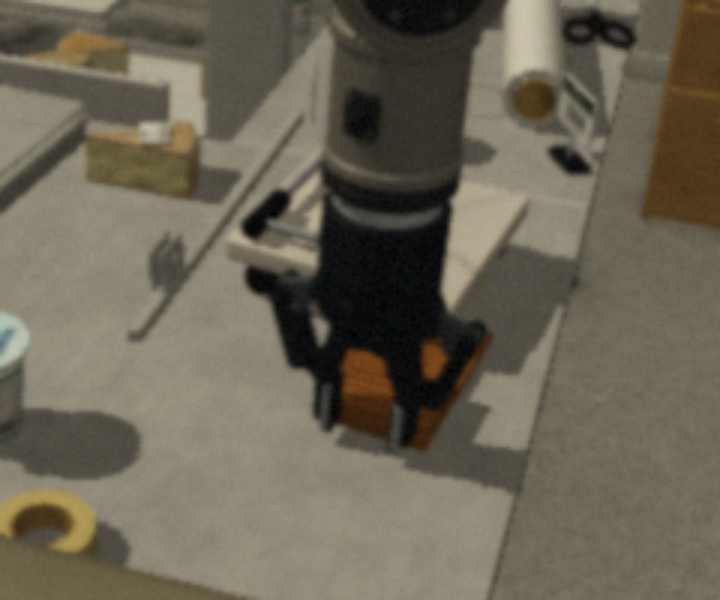

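View pics/wrist4.png

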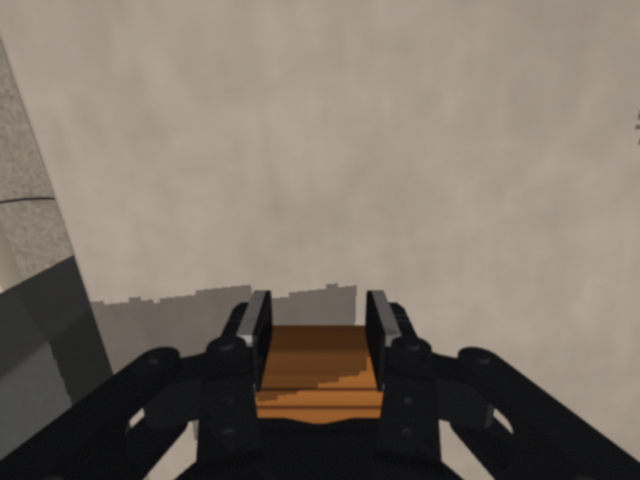

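Emit:
{"method": "apply_moves", "body": {
  "commands": [
    [40,0,0,3,0,0,0],
    [40,0,0,6,0,0,0],
    [40,0,0,9,0,0,0],
    [40,0,0,12,0,0,0],
    [40,0,0,15,0,0,0],
    [40,0,0,18,0,0,0],
    [40,0,0,21,0,0,0],
    [40,0,0,24,0,0,0],
    [40,0,0,27,0,0,0],
    [40,0,0,30,0,0,0],
    [40,0,0,33,0,0,0],
    [40,0,0,36,0,0,0],
    [40,0,0,38,0,0,0],
    [40,0,0,39,0,0,0],
    [40,0,0,40,0,0,0]
  ]
}}

```text
clock: 8.3
tcp_pos: [0.4244, 0.2042, 0.0073]
orientation: [1.294, 1.153, -1.293]
contact_force: [0.2, 4.9, -3.5]
grip_width: 0.0402
```

```bash
python3 - <<'E'
from mv import *
from fit import *
o=r.get_obs(); print(o["clock"],o["tcp_pos"],o["grip_width"],o["contact_force"])
for c in("top","side"):
  f=grab_frame(c); im=f["pixels"][:,:,::-1]
  if c=="side": im=cv2.resize(im[130:330,240:480],None,fx=3,fy=3)
  if c=="top": im=cv2.resize(im[220:370,230:470],None,fx=3,fy=3)
  cv2.imwrite(f"pics/{c}5.png",np.ascontiguousarray(im))
E
```

```text
8.3 [0.42437206 0.20423057 0.00729342] 0.04017778352451057 [ 0.21860334  4.90389327 -3.46634247]
```

View pics/top5.png

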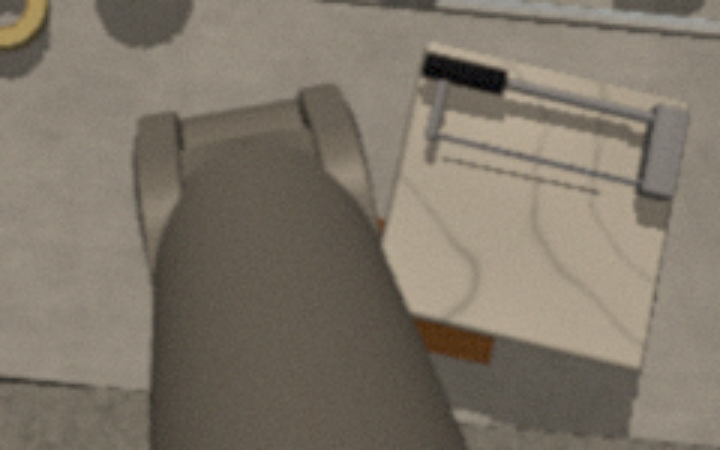

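View pics/side5.png

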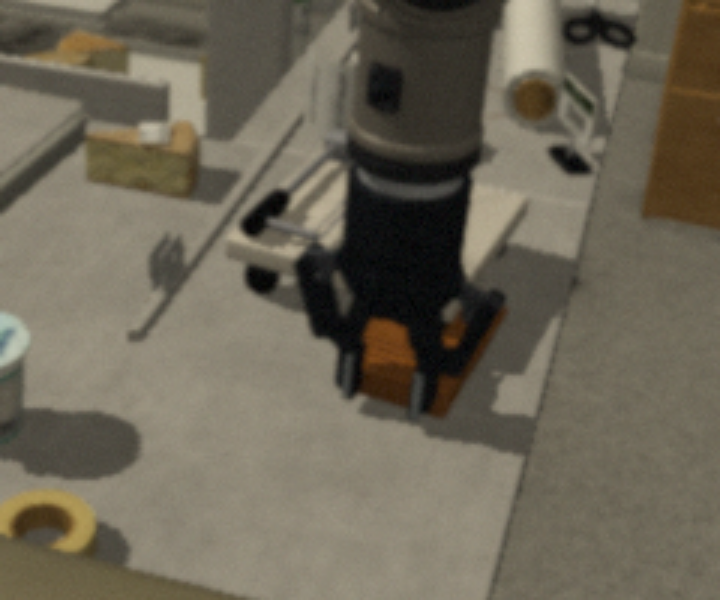

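Emit:
{"method": "apply_moves", "body": {
  "commands": [
    [40,0,0,-3,0,0,0],
    [40,0,0,-12,0,0,0],
    [40,0,0,-30,0,0,0],
    [40,0,0,-60,0,0,0],
    [40,0,0,-95,0,0,0],
    [40,0,0,-120,0,0,0],
    [40,-30,0,-130,0,0,0],
    [40,-75,0,-130,0,0,0],
    [40,-120,0,-130,0,0,0],
    [40,-165,0,-130,0,0,0],
    [40,-205,0,-130,0,0,0],
    [40,-225,0,-130,0,0,0],
    [40,-225,0,-130,0,0,0]
  ]
}}

```text
clock: 9.7
tcp_pos: [0.4406, 0.3354, 0.2359]
orientation: [1.299, 1.153, -1.288]
contact_force: [0.1, -0.1, 0.4]
grip_width: 0.0403
```

```bash
cat > chk.py <<'E'
from fit import *
import sys
tag=sys.argv[1]
o=r.get_obs(); print(o["clock"],o["tcp_pos"],o["contact_force"])
D=[];S=[];F=[]
for c in("top","side"):
  f=grab_frame(c); F.append(f)
  d=cut_out("wedge",c); D.append(d[0]["pixels"] if d else None); print(c,[(x["confidence"],int(x["pixels"].sum())) for x in d])
  d=cut_out("slicer",c); S.append(d[0]["pixels"].astype(np.float32)); print([(x["confidence"],int(x["pixels"].sum())) for x in d])
  print([(x["confidence"],np.array(x["point"])*[640,480]) for x in pinpoint("short_foot",c)])
  im=f["pixels"][:,:,::-1]
  im=im[170:290,290:450] if c=="side" else im[220:370,270:470]
  cv2.imwrite(f"pics/{c}{tag}.png",cv2.resize(im,None,fx=4,fy=4,interpolation=cv2.INTER_CUBIC))
# slicer, tilt variants, top mask only
best={}
for ids in((0,),(1,),(0,1)):
  for t in(0.,.045,.09):
    def cost(u):
        p=[u[0]/100,u[1]/100,u[2]/10]
        return sum(np.abs(ssil(F[i],p,t)-S[i]).sum()/S[i].sum() for i in ids)
    u0=np.array([47,3,-17.1])
    s=minimize(cost,u0,method="Nelder-Mead",options=dict(initial_simplex=u0+np.vstack([np.zeros(3),np.diag([1.,1.,1.])]),xatol=.003,fatol=1e-4))
    p=s.x/[100,100,10]; print(ids,t,p.round(4),round(s.fun,4),slabpts(p,t)[8].round(4)); best[ids,t]=p
p=best[(0,),0.]
# wedge, ignoring slicer pixels (occlusion)
def cw(ids):
    def cost(u):
        q=u/[100,100,10]
        return sum((np.abs(wsil(F[i],q)-D[i])*(1-cv2.dilate(S[i],np.ones((3,3))))).sum()/D[i].sum() for i in ids)
    u0=np.array([41.3,10.8,-16.9])
    s=minimize(cost,u0,method="Nelder-Mead",options=dict(initial_simplex=u0+np.vstack([np.zeros(3),np.diag([1.,1.,1.])]),xatol=.003,fatol=1e-4))
    return s.x/[100,100,10],s.fun
for ids in((0,),(1,),(0,1)):
    if any(D[i] is None for i in ids): continue
    w,cst=cw(ids); d=slabpts(p,0.)[8][:2]-w[:2]; c,s=np.cos(w[2]),np.sin(w[2])
    print("wedge",ids,w.round(4),round(cst,4),"foot in wedge mm",np.round([1e3*(c*d[0]+s*d[1]),1e3*(-s*d[0]+c*d[1])],1))
E
python3 chk.py 6
```

```text
9.7 [0.44064449 0.33537785 0.23591413] [ 0.12829213 -0.1381555   0.3861768 ]
top []
[(0.24, 8403)]
[(0.8, array([360.192, 315.984]))]
side [(0.88, 1322)]
[(0.91, 3695)]
[(0.73, array([380.928, 237.792]))]
(0,) 0.0 [ 0.4714  0.0306 -1.7156] 0.0245 [0.4139 0.1077 0.009 ]
(0,) 0.045 [ 0.4704  0.0316 -1.7121] 0.0223 [0.413  0.1081 0.0133]
(0,) 0.09 [ 0.4736  0.0275 -1.7179] 0.0286 [4.160e-01 1.051e-01 3.000e-04]
(1,) 0.0 [ 0.4731  0.0279 -1.7216] 0.1322 [0.4161 0.1054 0.009 ]
(1,) 0.045 [ 0.4724  0.0322 -1.7169] 0.1436 [0.4153 0.109  0.0133]
(1,) 0.09 [ 0.4757  0.0221 -1.7272] 0.1727 [4.188e-01 1.002e-01 3.000e-04]
(0, 1) 0.0 [ 0.4717  0.0298 -1.713 ] 0.1635 [0.414  0.1068 0.009 ]
(0, 1) 0.045 [ 0.4708  0.0318 -1.7131] 0.1702 [0.4134 0.1083 0.0133]
(0, 1) 0.09 [ 0.4736  0.0267 -1.7219] 0.213 [4.164e-01 1.045e-01 3.000e-04]
wedge (1,) [ 0.4127  0.1032 -1.6748] 0.0455 foot in wedge mm [-4.6  0.8]
```

View pics/top6.png

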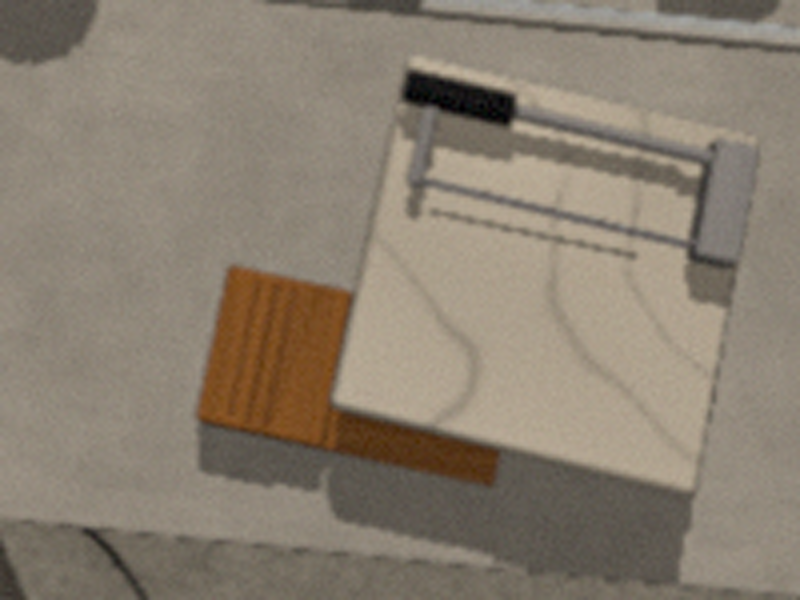

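View pics/side6.png

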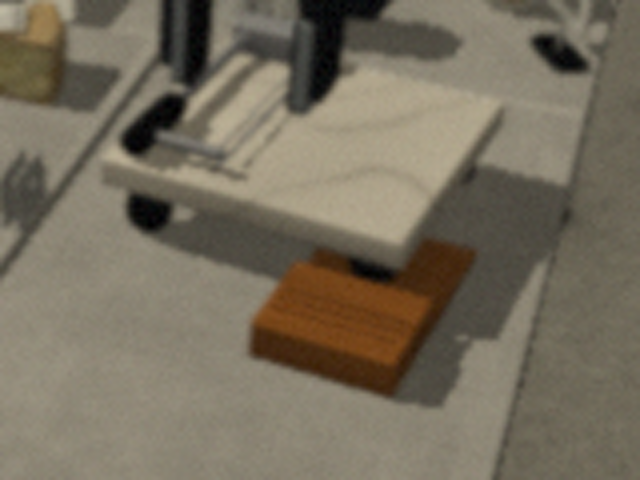

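```bash
python3 - <<'E'
from fit import *
f=grab_frame("top"); 
a=onz(f,(327.5,286.1),.024)[:2]; b=onz(f,(319.1,324.1),.024)[:2]; t=onz(f,(393.8,340.8),.001)[:2]
u=(t-b)/np.linalg.norm(t-b); print(np.linalg.norm(t-b),np.linalg.norm(a-b),np.arctan2(u[1],u[0]))
m=(a+b)/2; o=m+u*.085; foot=np.array([.4139,.1077]); d=foot-o; print(o,d@u,d@np.array([-u[1],u[0]]))
# level check: reproject slab top corners
q=proj(f,slabpts([.4714,.0306,-1.7156],0.))[4:8]; print((q-[270,220])*4)
for n in("tub","tape"):
  print(n,[onz(f,np.array(x["point"])*[640,480],0).round(4) for x in pinpoint(n,"top")[:1]])
fs=grab_frame("side")
for t in(0,.03,.09):print(t,((proj(fs,slabpts([.4714,.0306,-1.7156],t))[[4,5,7,0,8]]-[290,170])*4).round(0).tolist())
E
```

```text
0.15470681918201523 0.07738560305803321 -1.6873392085519299
[0.41283459 0.10521728] -0.0025897658483199845 0.0007694919499607096
[[326.36870132 404.563056  ]
 [693.6363491  495.77097574]
 [761.1048169  135.25912364]
 [408.23714702  49.9601835 ]]
tub [array([0.6671, 0.3105, 0.    ])]
tape [array([0.5812, 0.399 , 0.    ])]
0 [[404.0, 242.0], [506.0, 99.0], [97.0, 153.0], [399.0, 274.0], [369.0, 281.0]]
0.03 [[403.0, 234.0], [504.0, 98.0], [96.0, 151.0], [399.0, 267.0], [370.0, 276.0]]
0.09 [[404.0, 265.0], [509.0, 103.0], [99.0, 157.0], [398.0, 295.0], [368.0, 294.0]]
```

```bash
python3 -c "
from h import *
print(r.hand_in(), r.get_obs()['clock'])"
```

```text
the job is handed in; nothing more can be done
the job is handed in; nothing more can be done
```

I pushed the wedge about 101 mm, thin end first, with two fingertips against its upright back face. The short foot now stands on the flat, and I have handed the job in. The hand then backed away and lifted clear; the clock read 9.7 s on my last reading of it.

**Foot position:** the top picture puts the foot about 3 mm behind the middle of the flat and 1 mm off its centreline. The side fit puts it about 5 mm behind. Both are well inside the ±20 mm flat.

**Level:** the slab's near-left corner in the side view matches the prediction for a level slab, and the side view's fits are best at zero tilt. The top view alone fits marginally better with a small tilt variant, but it is barely sensitive to tilt. I did not test for rocking by touching the slab.

**Slicer and other things:** the slicer is in place within about 1 mm. The wrist force read 5 N at most at my checks between pushes. My moves did not go near the tub or tape. Their final network readings differ from the first by 5–8 mm, which I take as detector noise; I did not check this further.

**Detector misses:** the wedge cut-out found nothing in the last top picture, so I read its corners from the image myself. The measured lengths were 155 and 77 mm, against 155 and 80 mm expected.

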